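# Refill the mending rack in reverse order

### The arm

A 6-joint arm with a two-finger parallel gripper is mounted at the origin on a cart in front of the work surface, level with it; the furniture and walls round the work are solid. World frame = base frame: x ahead of the robot, y to its left, z up, the work surface at z = 0. Lengths are in m, angles in rad, forces in N, time in s.
With the tool pointing down it reaches from about 0.375 to 0.925 m from the base axis. Payload 5.7 kg.
Tool frame: the origin (TCP) lies midway between the tips of the shut fingers; the grasp point (between the pads) lies 19 mm behind it; z points along the fingers, y is the line along which they close (so a half turn about z gives the same grasp; the last joint's range is limited). The gripper opens to 85 mm and grips with 20 to 120 N. Pads are 22 mm wide; open, the fingers measure 114 mm over their backs; the gripper's body (76 mm by 85 mm) begins 54 mm behind the grasp point. The pads swing forward as they close: fully open they stand 13 mm farther back than shut.
Start: joints at [1.105, 0.359, 1.51, -0, 1.272, -0.115], TCP at [0.206, 0.563, 0.231] pointing down, gripper open.
Joint ranges: [-2.97, 2.97], [-1.01, 2.36], [0.21, 2.38], [-0.96, 4.11], [0.2, 2.71], [-2.98, 2.98]. Speed limits (rad/s): [2.39, 2.39, 3.14, 3.14, 3.14, 3.14].

### API

Orientations are given as a unit quaternion [x, y, z, w].
In Python, from cell import robot, imaging gives the robot as it stands.
- The arm moves only by the tool arm_command, never from a script. Its argument "targets" is a list of rows, each a list of 3 entries, a list of its own where there are three numbers: the turn, a rotation vector about the tool's x, y, z scaled (see below), then the shift along the tool's x, y, z scaled (see below), then the finger opening in mm, from 0 to 85.4. In form: [[[wx, wy, wz], [tx, ty, tz], claw], ...]. A call has 1 to 20 rows; each row is the pose to reach, as a shift and turn from the pose commanded when the call began, along the tool's axes at that moment; what a row does not reach only later rows make up. The controller multiplies each number of a shift by 150 mm and each number of a turn by pi/4 rad. A row lasts 1/10 s, in which the tool goes at most 50 mm and 8.59 degrees, less where a joint would pass 70% of its speed; a pose out of reach is approached as far as the arm can. A call with a number of a shift or a turn outside -1 to 1 is refused whole. A call with a gripper value outside its range is refused whole. The fingers move at their own pace and stop on an object; "grip_force" is the grip in N (left out, the last holds). Time passes only in rows, so rows that repeat a pose let the fingers close. It gives the time, the measured TCP pose, the force, the opening and the grip force at its end, in the units of the state.
- robot.sense(): the state, without advancing time (a new reading comes with each control period).
- imaging.get_image(name): name is "scene" or "top"; returns a dict with "color" (480x640x3 uint8, blue, green, red), "range_z" (480x640 float32, m along the optical axis (not along the pixel's ray), 0 where there is no reading), "intrinsics" (3x3 intrinsics, pixels), "D" ([k1, k2, p1, p2, k3] as OpenCV has them; the pictures are not rectified), "rvec" (rotation vector, rad) and "tvec" (3), from world to camera coordinates, as OpenCV has them. Camera axes: x right, y down, z forward; pixel columns grow to the right and rows downward; lengths in m; the calibration is good to about 2 mm. A picture is of the moment at which its call begins.
- robot.close_job(): hands the job in; it is judged then, once.
The state is a dict: "clock": time; "joints": joint angles; "qvel": joint speeds; "joint_efforts": joint torques, N m; "position": TCP position; "tool_rot": TCP orientation; "contact_force": force on the tool from outside, world axes, zero at the start; "torque": the same for the moment, N m; "width": finger opening in m; "finger_force": force on a finger pad.
Only numpy, scipy, OpenCV 4.12 (cv2) and the standard library are available. Lean on these libraries where they do the work, as an engineer would, in place of code of your own. Each camera call takes 0.05 s, during which the arm holds its last target. There are 200 camera calls.

### The job

Move the four thread spools from the wooden rack to the grey rack, one upright in each compartment, in reverse order: the spool nearest the yellow knob on the wooden rack goes into the compartment farthest from the yellow knob on the grey rack, the next one into the next compartment, and so on, so that the spool farthest from the knob on the wooden rack ends up nearest the knob on the grey one. Leave the mug where it stands.

Things in the scene. Friction and masses are not known exactly. Their poses are not given: they have to be found in the camera images.
- red_center (a point): centre of the spool with red thread and a red paper label on its top end: an upright wooden spool, 30 mm in diameter, 42 mm high, about 18 g, loose; this point is on its axis half-way up, z along the axis. At the start it stands on one of the four cork pads of the wooden rack, in any order.
- blue_center (a point): centre of the spool with blue thread and a blue paper label on its top end: an upright wooden spool, 30 mm in diameter, 42 mm high, about 18 g, loose; this point is on its axis half-way up, z along the axis. At the start it stands on one of the four cork pads of the wooden rack, in any order.
- white_center (a point): centre of the spool with white thread and a white paper label on its top end: an upright wooden spool, 30 mm in diameter, 42 mm high, about 18 g, loose; this point is on its axis half-way up, z along the axis. At the start it stands on one of the four cork pads of the wooden rack, in any order.
- green_center (a point): centre of the spool with green thread and a green paper label on its top end: an upright wooden spool, 30 mm in diameter, 42 mm high, about 18 g, loose; this point is on its axis half-way up, z along the axis. At the start it stands on one of the four cork pads of the wooden rack, in any order.
- pad_red: the cork pad on which the red spool stands at the start: a fixed disc 42 mm in diameter, 4 mm thick, lying on the wooden rack, the same in looks as the other three; origin at the centre of its underside, its top 4 mm above.
- pad_blue: the cork pad on which the blue spool stands at the start: a fixed disc 42 mm in diameter, 4 mm thick, lying on the wooden rack, the same in looks as the other three; origin at the centre of its underside, its top 4 mm above.
- pad_white: the cork pad on which the white spool stands at the start: a fixed disc 42 mm in diameter, 4 mm thick, lying on the wooden rack, the same in looks as the other three; origin at the centre of its underside, its top 4 mm above.
- wood_rack: the old rack, fixed: dark wooden board, 60 x 225 mm, 12 mm high, with a yellow knob (18 mm wide, 30 mm high) on one end and four cork pads in a row. Any yaw. Origin on the table under the middle of the row; y along the row towards the knob (knob at y = +111 mm), z up. Pads at y = +78, +26, -26, -78 mm, x = 0.
- grey_rack: the new rack, fixed: grey tray, 58 x 225 mm, with a yellow knob on one end (top 48 mm above the table) and four open compartments with black floors in a row. Any yaw. Origin on the table under the middle of the row; y along the row towards the knob (at y = +111 mm), z up. Compartments at y = +78, +26, -26, -78 mm, x = 0: 46 mm square inside, floor 8 mm, rim 18 mm above the table, walls 6 mm.
- mug_center (a point): a white mug with dark spots standing behind the racks, 82 mm wide with a handle, 91 mm high, loose; point on its axis 45 mm above its foot. To be left alone.

How it is judged:
At the end, for the whole second after the job is handed in: Each spool stands upright (0.12 rad), released and at rest, on the floor of its compartment of the grey rack (within 12 mm sideways, 5 mm in height); their order from the grey rack's yellow knob is the reverse of the starting order from the wooden rack's knob. Mug within 30 mm of its start (x of red_center in the frame of grey_rack between -0.012 and 0.012 m and z of red_center in the frame of grey_rack between 0.024 and 0.034 m and angle between each of red_center, blue_center, white_center, green_center's own z axis and vertical below 0.12 rad and linear speed of each of spool_red, spool_blue, spool_white, spool_green below 0.01 m/s and ((y of pad_red in the frame of wood_rack between 0.068 and 0.088 m and y of red_center in the frame of grey_rack between -0.09 and -0.066 m) or (y of pad_red in the frame of wood_rack between 0.016 and 0.036 m and y of red_center in the frame of grey_rack between -0.038 and -0.014 m) or (y of pad_red in the frame of wood_rack between -0.036 and -0.016 m and y of red_center in the frame of grey_rack between 0.014 and 0.038 m) or (y of pad_red in the frame of wood_rack between -0.088 and -0.068 m and y of red_center in the frame of grey_rack between 0.066 and 0.09 m)) and x of blue_center in the frame of grey_rack between -0.012 and 0.012 m and z of blue_center in the frame of grey_rack between 0.024 and 0.034 m and ((y of pad_blue in the frame of wood_rack between 0.068 and 0.088 m and y of blue_center in the frame of grey_rack between -0.09 and -0.066 m) or (y of pad_blue in the frame of wood_rack between 0.016 and 0.036 m and y of blue_center in the frame of grey_rack between -0.038 and -0.014 m) or (y of pad_blue in the frame of wood_rack between -0.036 and -0.016 m and y of blue_center in the frame of grey_rack between 0.014 and 0.038 m) or (y of pad_blue in the frame of wood_rack between -0.088 and -0.068 m and y of blue_center in the frame of grey_rack between 0.066 and 0.09 m)) and x of white_center in the frame of grey_rack between -0.012 and 0.012 m and z of white_center in the frame of grey_rack between 0.024 and 0.034 m and ((y of pad_white in the frame of wood_rack between 0.068 and 0.088 m and y of white_center in the frame of grey_rack between -0.09 and -0.066 m) or (y of pad_white in the frame of wood_rack between 0.016 and 0.036 m and y of white_center in the frame of grey_rack between -0.038 and -0.014 m) or (y of pad_white in the frame of wood_rack between -0.036 and -0.016 m and y of white_center in the frame of grey_rack between 0.014 and 0.038 m) or (y of pad_white in the frame of wood_rack between -0.088 and -0.068 m and y of white_center in the frame of grey_rack between 0.066 and 0.09 m)) and x of green_center in the frame of grey_rack between -0.012 and 0.012 m and z of green_center in the frame of grey_rack between 0.024 and 0.034 m and (y of green_center in the frame of grey_rack between -0.09 and -0.066 m or y of green_center in the frame of grey_rack between -0.038 and -0.014 m or y of green_center in the frame of grey_rack between 0.014 and 0.038 m or y of green_center in the frame of grey_rack between 0.066 and 0.09 m)); the robot touches nothing.
It fails at once if the mug is moved more than 30 mm (distance of mug_center from where it was at the start of the episode above 0.03 m).
It also fails if it takes over 96 s, if anything falls off the work surface, if the arm or the gripper's body presses on something with over 40 N, if the wrist force passes 120 N, or if a joint passes its speed limit or range.

## Working session

There is one attempt and no reset: what is moved stays moved. The work goes in short steps, Python scripts to look and compute and a tool call to move; the robot and the scene stay as the last step left them, time stands still between calls to the robot, and variables do not carry over. Pictures are saved under pics/ and viewed, at most 14 in all, crops included, and the job is handed in when it is done.

Besides the shell and the picture viewer there is one more tool, called after "Emit:" as name(argument=value, ...), one argument or row to a line, values as JSON. arm_command: Moves the arm, as the interface text tells. Its arguments: {"type":"object","properties":{"targets":{"type":"array","items":{"type":"array"}},"grip_force":{"type":"number"}},"required":["targets"]}

```bash
mkdir -p pics
python3 - <<'E'
from cell import robot, imaging
import cv2,numpy as np,pickle
d={n:imaging.get_image(n) for n in("scene","top")}
pickle.dump(d,open('d0.pkl','wb'))
for n in d: cv2.imwrite(f'pics/{n}0.png',d[n]['color']); print(n,d[n]['rvec'],d[n]['tvec'],d[n]['D'],d[n]['intrinsics'])
s=robot.sense(); print(s['position'],s['tool_rot'],s['clock'])
E
```

```text
scene [ 2.14888773 -1.10717707  0.45292333] [-0.19972381  0.48847871  0.58909676] [-0.08579343  0.          0.          0.          0.        ] [[551.87001905   0.         319.50760335]
 [  0.         551.87001905 234.0517764 ]
 [  0.           0.           1.        ]]
top [ 2.20209978 -2.14193325  0.10037608] [0.19064439 0.62240819 0.84759038] [0.00769546 0.         0.         0.         0.        ] [[514.56443496   0.         312.35103848]
 [  0.         514.56443496 236.51561259]
 [  0.           0.           1.        ]]
[0.20588897 0.56290722 0.23052815] [ 1.74490669e-01  9.84658466e-01 -8.05769728e-04 -2.48436896e-04] 0.1
```

View pics/scene0.png

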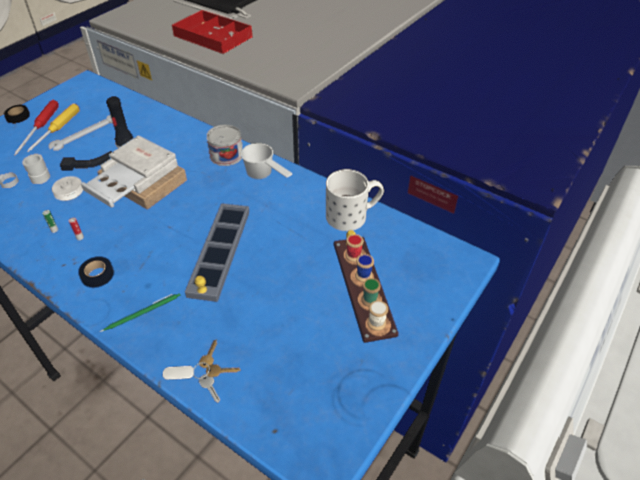

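View pics/top0.png

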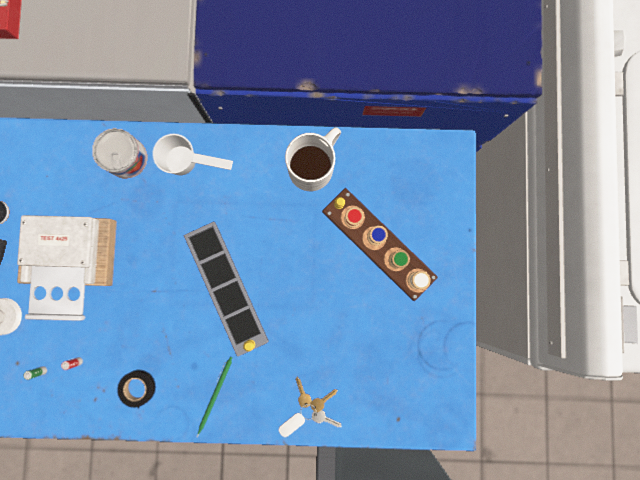

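The top view shows the wooden rack's knob at (340,203), then red (355,216), blue (378,235), green (400,259) and white (421,280). The grey rack's compartments run from (207,243) to (243,326), with its knob at (250,346). I'll enlarge both views.

Run:
```python
import cv2,pickle,numpy as np
d=pickle.load(open('d0.pkl','rb'))
def c(n,x,y,w,h,k): return cv2.resize(d[n]['color'][y:y+h,x:x+w],None,fx=k,fy=k,interpolation=cv2.INTER_CUBIC)
cv2.imwrite('pics/t1.png',c('top',170,180,280,180,2.8571))
cv2.imwrite('pics/s1.png',c('scene',180,195,230,160,3.4))
```

```text
(no output)
```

View pics/t1.png

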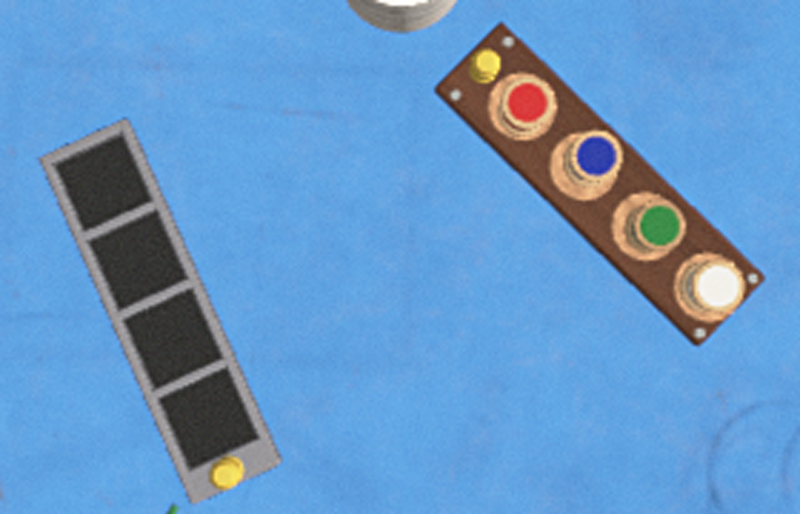

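View pics/s1.png

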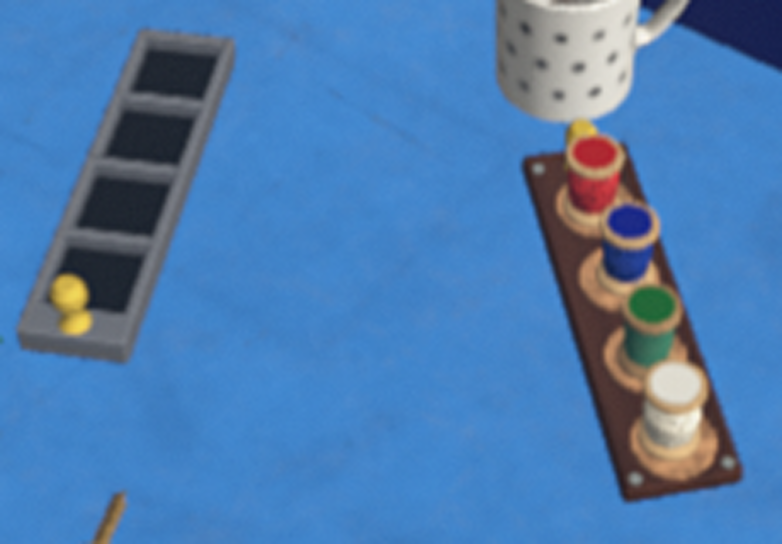

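Label centres in the enlarged crops:

| Spool | Top crop | Scene crop |
|---|---|---|
| Red | (527,102) | (596,153) |
| Blue | (596,156) | (630,222) |
| Green | (660,226) | (653,304) |
| White | (717,287) | (676,382) |

The grey rack's divider centres are (123,222), (157,302), (192,378) in the top crop and (165,103), (137,171), (108,241) in the scene crop.

```bash
cat > h.py <<'E'
import cv2,numpy as np,pickle
def und(c,p): return cv2.undistortPoints(np.float64(p).reshape(-1,1,2),c['intrinsics'],np.array(c['D'])).reshape(-1,2)
def P(c): return np.hstack([cv2.Rodrigues(np.array(c['rvec']))[0],np.array(c['tvec']).reshape(3,1)])
def tri(a,b,pa,pb):
    X=cv2.triangulatePoints(P(a),P(b),und(a,pa).T,und(b,pb).T); return (X[:3]/X[3]).T
def plane(c,p,z):
    u=np.c_[und(c,p),np.ones(len(p))]; R=P(c)[:,:3]; t=P(c)[:,3]; o=-R.T@t; r=u@R
    return o+r*((z-o[2])/r[:,2])[:,None]
E
python3 - <<'E'
from h import *
d=pickle.load(open('d0.pkl','rb'));t,s=d['top'],d['scene']
np.set_printoptions(precision=4,suppress=True)
T=lambda p:np.array(p)/2.8571+[170,180]; S=lambda p:np.array(p)/3.4+[180,195]
a=T([(527,102),(596,156),(660,226),(717,287)]);b=S([(596,153),(630,222),(653,304),(676,382)])
print(tri(t,s,a,b))
for n,q,c in(('t',a,t),('s',b,s)): print(n,[c['range_z'][int(v),int(u)] for u,v in q])
print('plane',plane(t,a,.058),'\n',plane(s,b,.058))
a=T([(123,222),(157,302),(192,378)]);b=S([(165,103),(137,171),(108,241)])
print('grey',tri(t,s,a,b)); print(plane(t,a,.018),'\n',plane(s,b,.018))
g=plane(t,T([(41,158),(126,119),(281,462),(194,501)]),.018);print('corners',g)
w=plane(t,T([(501,23),(436,90),(697,346),(764,278)]),.012);print('wood',w)
# depth check of heights
for n,c in(('top',t),):
  for u,v in a:
    z=c['range_z'][int(round(v)),int(round(u))]; uu=np.r_[und(c,[(u,v)])[0],1]*z; M=P(c); print(M[:,:3].T@(uu-M[:,3]))
# mug
m=plane(t,[(310,162)],.09);print('mug',m)
E
```

```text
[[0.6502 0.1395 0.059 ]
 [0.6198 0.0994 0.0594]
 [0.5806 0.062  0.0604]
 [0.5468 0.029  0.0604]]
t [np.float32(0.8528698), np.float32(0.8491422), np.float32(0.8450269), np.float32(0.8393313)]
s [np.float32(0.96990573), np.float32(0.9394273), np.float32(0.90154994), np.float32(0.8698433)]
plane [[0.6507 0.139  0.058 ]
 [0.6204 0.0986 0.058 ]
 [0.581  0.0612 0.058 ]
 [0.547  0.0283 0.058 ]] 
 [[0.6507 0.1404 0.058 ]
 [0.6203 0.1005 0.058 ]
 [0.5819 0.0632 0.058 ]
 [0.5483 0.0299 0.058 ]]
grey [[0.5761 0.3783 0.0176]
 [0.5286 0.356  0.0164]
 [0.4834 0.334  0.0152]]
[[0.5767 0.3775 0.018 ]
 [0.5293 0.355  0.018 ]
 [0.4849 0.3321 0.018 ]] 
 [[0.5753 0.3786 0.018 ]
 [0.5271 0.3557 0.018 ]
 [0.4806 0.3337 0.018 ]]
corners [[0.614  0.4288 0.018 ]
 [0.6391 0.3786 0.018 ]
 [0.4371 0.2774 0.018 ]
 [0.413  0.3279 0.018 ]]
wood [[ 0.7055  0.1524  0.012 ]
 [ 0.6629  0.1912  0.012 ]
 [ 0.512   0.0304  0.012 ]
 [ 0.5539 -0.0096  0.012 ]]
[0.5768 0.3779 0.0159]
[0.5293 0.3569 0.0067]
[0.4848 0.3323 0.0172]
mug [[0.7314 0.2147 0.09  ]]
```

```bash
cat > plan.py <<'E'
from h import *
from cell import robot
from scipy.spatial.transform import Rotation as R
def down(yaw): # tool y at world yaw (deg), z down
    y=np.radians(yaw); return R.from_matrix(np.c_[[-np.sin(y)*-1,-np.cos(y),0],[np.cos(y),np.sin(y),0],[0,0,-1]])
def show(calls):
    """calls: list of lists of (x,y,z,yaw); prints turn,shift for each row, each call relative to its start"""
    s=robot.sense(); p=np.array(s['position']); r=R.from_quat(s['tool_rot'])
    print('t',round(s['clock'],2),'p',p.round(4),'w',s['width'],'yaw',round(np.degrees(np.arctan2(*r.as_matrix()[[1,0],1])),1),'F',np.round(s['contact_force'],1),'j6',s['joints'][5])
    for c in calls:
        print('call')
        for x,y,z,a in c:
            w=(r.inv()*down(a)).as_rotvec()/(np.pi/4); t=r.inv().apply(np.array([x,y,z])-p)/.15
            print('  ',w.round(3).tolist(),t.round(3).tolist(), '' if max(abs(np.r_[w,t]))<=1 else 'TOO BIG')
        p=np.array([x,y,z]); r=down(a)
E
python3 - <<'E'
from plan import *
show([[(.32,.46,.2,90)],[(.45,.34,.2,115)],[(.56,.24,.17,137)],[(.6505,.1395,.15,137),(.6505,.1395,.031,137),(.6505,.1395,.15,137)]])
E
```

```text
t 0.1 p [0.2059 0.5629 0.2305] w 0.08515951527182572 yaw 69.9 F [1.  0.7 0.3] j6 -0.11508890787797493
callTraceback (most recent call last):
  File "<stdin>", line 2, in <module>
  File "plan.py", line 13, in show
    w=(r.inv()*down(a)).as_rotvec()/(np.pi/4); t=r.inv().apply(np.array([x,y,z])-p)/.15
               ~~~~^^^
  File "plan.py", line 5, in down
    y=np.radians(yaw); return R.from_matrix(np.c_[[-np.sin(y)*-1,-np.cos(y),0],[np.cos(y),np.sin(y),0],[0,0,-1]])
                              ~~~~~~~~~~~~~^^^^^^^^^^^^^^^^^^^^^^^^^^^^^^^^^^^^^^^^^^^^^^^^^^^^^^^^^^^^^^^^^^^^^^
  File "scipy/spatial/transform/_rotation.pyx", line 1143, in scipy.spatial.transform._rotation.Rotation.from_matrix
ValueError: Non-positive determinant (left-handed or null coordinate frame) in rotation matrix 0: [[ 1.000000e+00  6.123234e-17  0.000000e+00]
 [-6.123234e-17  1.000000e+00  0.000000e+00]
 [ 0.000000e+00  0.000000e+00 -1.000000e+00]].
```

```bash
sed -i 's/\[-np.sin(y)\*-1,-np.cos(y),0\]/[-np.sin(y),np.cos(y),0]/' plan.py
python3 - <<'E'
from plan import *
show([[(.30,.46,.2,90)],[(.42,.35,.2,115)],[(.54,.24,.17,137)],[(.6505,.1395,.15,137),(.6505,.1395,.031,137),(.6505,.1395,.15,137)]])
E
```

```text
t 0.1 p [0.2059 0.5629 0.2305] w 0.08515951527182572 yaw 69.9 F [1.  0.7 0.3] j6 -0.11508890787797493
call
   [-0.002, -0.001, -0.447] [-0.825, -0.428, 0.204] 
call
   [0.0, 0.0, -0.556] [-0.8, -0.733, 0.0] 
call
   [0.0, 0.0, -0.489] [-0.415, -1.003, 0.2] TOO BIG
call
   [0.0, 0.0, 0.0] [-0.012, -0.996, 0.133] 
   [0.0, 0.0, 0.0] [-0.012, -0.996, 0.927] 
   [0.0, 0.0, 0.0] [-0.012, -0.996, 0.133]
```

Emit:
arm_command(
  targets=[
    [[0,0,-0.447],[-0.825,-0.428,0.204],85],
    [[0,0,-0.447],[-0.825,-0.428,0.204],85],
    [[0,0,-0.447],[-0.825,-0.428,0.204],85],
    [[0,0,-0.447],[-0.825,-0.428,0.204],85],
    [[0,0,-0.447],[-0.825,-0.428,0.204],85],
    [[0,0,-0.447],[-0.825,-0.428,0.204],85],
  ],
)

```text
clock: 0.7
position: [0.3, 0.4614, 0.2008]
tool_rot: [0.0, 1.0, 0.0, -0.0]
contact_force: [-0.7, -0.3, -0.3]
width: 0.0851
finger_force: 0.0
```

Emit:
arm_command(
  targets=[
    [[0,0,-0.556],[-0.8,-0.733,0],85],
    [[0,0,-0.556],[-0.8,-0.733,0],85],
    [[0,0,-0.556],[-0.8,-0.733,0],85],
    [[0,0,-0.556],[-0.8,-0.733,0],85],
    [[0,0,-0.556],[-0.8,-0.733,0],85],
    [[0,0,-0.556],[-0.8,-0.733,0],85],
  ],
)

```text
clock: 1.3
position: [0.4201, 0.3517, 0.2009]
tool_rot: [-0.216, 0.976, 0.0, 0.0]
contact_force: [-0.0, -0.5, 0.5]
width: 0.0855
finger_force: 0.0
```

Emit:
arm_command(
  targets=[
    [[0,0,-0.489],[-0.415,-0.99,0.2],85],
    [[0,0,-0.489],[-0.415,-0.99,0.2],85],
    [[0,0,-0.489],[-0.415,-0.99,0.2],85],
    [[0,0,-0.489],[-0.415,-0.99,0.2],85],
    [[0,0,-0.489],[-0.415,-0.99,0.2],85],
    [[0,0,-0.489],[-0.415,-0.99,0.2],85],
    [[0,0,-0.489],[-0.415,-0.99,0.2],85],
  ],
)

```text
clock: 2.0
position: [0.5381, 0.2442, 0.1709]
tool_rot: [-0.4, 0.917, 0.0, -0.0]
contact_force: [-0.4, -0.2, -0.3]
width: 0.0848
finger_force: 0.0
```

Run:
```python
from plan import *
t=(.6505,.1395);g=(.5997,.3904)
show([[(*t,.12,137),(*t,.031,137),(*t,.12,137)],[(.63,.26,.13,127)],[(*g,.13,116.6),(*g,.04,116.6),(*g,.024,116.6)]])
```

```text
t 2.0 p [0.5381 0.2442 0.1709] w 0.08484911394427114 yaw 137.1 F [-0.4 -0.2 -0.3] j6 -2.084559586066849
call
   [0.001, -0.0, 0.002] [0.001, -1.024, 0.338] TOO BIG
   [0.001, -0.0, 0.002] [0.001, -1.025, 0.932] TOO BIG
   [0.001, -0.0, 0.002] [0.001, -1.024, 0.338] TOO BIG
call
   [0.0, 0.0, 0.222] [-0.494, 0.648, -0.067] 
call
   [0.0, 0.0, 0.231] [-0.362, 0.816, 0.0] 
   [0.0, 0.0, 0.231] [-0.362, 0.816, 0.6] 
   [0.0, 0.0, 0.231] [-0.362, 0.816, 0.707]
```

Emit:
arm_command(
  targets=[
    [[0,0,0],[0,-0.99,0.3],65],
    [[0,0,0],[0,-0.99,0.3],65],
    [[0,0,0],[0,-0.99,0.3],65],
    [[0,0,0],[0,-0.99,0.3],65],
    [[0,0,0],[0,-0.99,0.3],65],
    [[0,0,0],[0,-0.99,0.3],65],
  ],
)

```text
clock: 2.6
position: [0.6469, 0.143, 0.126]
tool_rot: [-0.4, 0.917, 0.0, -0.0]
contact_force: [-0.4, -0.2, -0.1]
width: 0.0651
finger_force: 0.0
```

Run:
```python
from plan import *
from cell import imaging
t=(.6505,.1395)
show([[(*t,.06,137),(*t,.032,137),(*t,.13,137)]])
c=imaging.get_image('scene')['color'][150:380,230:480]; cv2.imwrite('pics/s2.png',cv2.resize(c,None,fx=2.4,fy=2.4))
```

```text
t 2.6 p [0.6469 0.143  0.126 ] w 0.06507118447976837 yaw 137.1 F [-0.4 -0.2 -0.1] j6 -2.2801465007364854
call
   [0.001, -0.0, 0.002] [0.001, -0.034, 0.44] 
   [0.001, -0.0, 0.002] [0.001, -0.034, 0.627] 
   [0.001, -0.0, 0.002] [0.001, -0.034, -0.027]
```

View pics/s2.png

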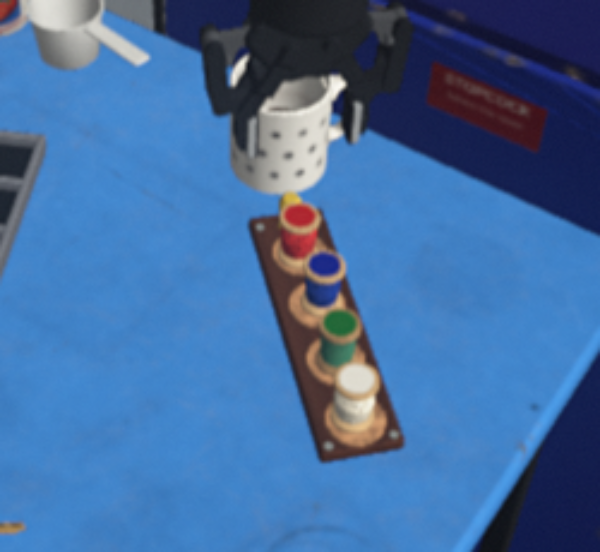

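The open gripper is straddling above the red spool at (300,225), clear of the mug. I'll descend, grip and lift.

Emit:
arm_command(
  targets=[
    [[0,0,0],[0,-0.034,0.2],65],
    [[0,0,0],[0,-0.034,0.44],65],
    [[0,0,0],[0,-0.034,0.54],65],
    [[0,0,0],[0,-0.034,0.627],65],
    [[0,0,0],[0,-0.034,0.627],65],
    [[0,0,0],[0,-0.034,0.627],25],
    [[0,0,0],[0,-0.034,0.627],25],
    [[0,0,0],[0,-0.034,0.627],25],
    [[0,0,0],[0,-0.034,0.627],25],
    [[0,0,0],[0,-0.034,0.627],25],
    [[0,0,0],[0,-0.034,0.627],25],
    [[0,0,0],[0,-0.034,0.627],25],
  ],
  grip_force=25,
)

```text
clock: 3.85
position: [0.6531, 0.138, 0.0332]
tool_rot: [-0.399, 0.917, -0.0, 0.001]
contact_force: [-1.8, 0.5, 6.3]
width: 0.0291
finger_force: 25.2
```

Emit:
arm_command(
  targets=[
    [[0,0,0],[0,0,-0.1],25],
    [[0,0,0],[0,0,-0.3],25],
    [[0,0,0],[0,0,-0.64],25],
    [[0,0,0],[0,0,-0.64],25],
    [[0,0,0],[0,0,-0.64],25],
  ],
)

```text
clock: 4.35
position: [0.6536, 0.1379, 0.1306]
tool_rot: [-0.399, 0.917, -0.001, 0.002]
contact_force: [-0.4, 0.4, -0.6]
width: 0.0288
finger_force: 24.8
```

Run:
```python
from plan import *
from cell import imaging
g=(.5997,.3904)
show([[(.63,.26,.13,127)],[(*g,.13,116.6),(*g,.05,116.6),(*g,.025,116.6)]])
c=imaging.get_image('scene')['color'][120:350,230:480]; cv2.imwrite('pics/s3.png',cv2.resize(c,None,fx=2.4,fy=2.4))
```

```text
t 4.35 p [0.6536 0.1379 0.1306] w 0.028783658180433977 yaw 137.0 F [-0.4  0.4 -0.6] j6 -2.2869926459976466
call
   [-0.004, 0.005, 0.223] [-0.488, 0.67, 0.004] 
call
   [0.0, 0.0, 0.231] [-0.362, 0.816, 0.0] 
   [0.0, 0.0, 0.231] [-0.362, 0.816, 0.533] 
   [0.0, 0.0, 0.231] [-0.362, 0.816, 0.7]
```

View pics/s3.png

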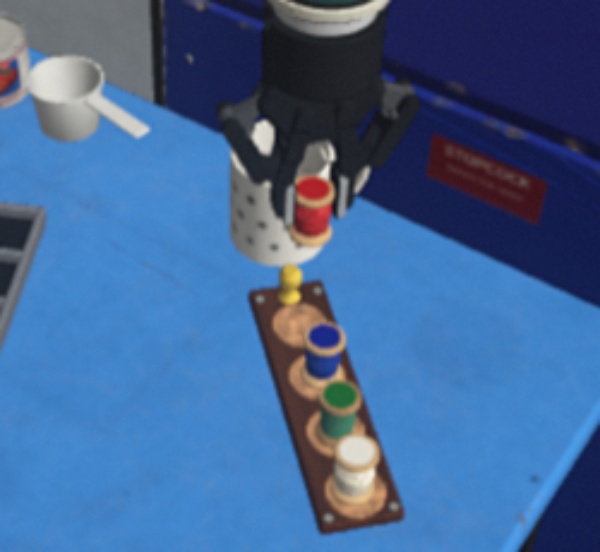

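The red spool is held upright in the fingers at (315,210). I'll carry it over its compartment.

Emit:
arm_command(
  targets=[
    [[-0.004,0.005,0.223],[-0.488,0.67,0],25],
    [[-0.004,0.005,0.223],[-0.488,0.67,0],25],
    [[-0.004,0.005,0.223],[-0.488,0.67,0],25],
    [[-0.004,0.005,0.223],[-0.488,0.67,0],25],
    [[-0.004,0.005,0.223],[-0.488,0.67,0],25],
  ],
)

```text
clock: 4.9
position: [0.6271, 0.2598, 0.1261]
tool_rot: [-0.318, 0.948, 0.0, -0.004]
contact_force: [-0.3, -0.4, -0.4]
width: 0.0292
finger_force: 24.9
```

Emit:
arm_command(
  targets=[
    [[0,0,0.231],[-0.362,0.816,0],25],
    [[0,0,0.231],[-0.362,0.816,0],25],
    [[0,0,0.231],[-0.362,0.816,0],25],
    [[0,0,0.231],[-0.362,0.816,0.1],25],
    [[0,0,0.231],[-0.362,0.816,0.3],25],
    [[0,0,0.231],[-0.362,0.816,0.3],25],
    [[0,0,0.231],[-0.362,0.816,0.3],25],
    [[0,0,0.231],[-0.362,0.816,0.3],25],
  ],
)

```text
clock: 5.7
position: [0.599, 0.3894, 0.0837]
tool_rot: [-0.229, 0.973, 0.0, -0.002]
contact_force: [0.3, -0.2, -0.4]
width: 0.0289
finger_force: 24.9
```

Run:
```python
from plan import *
from cell import imaging
g=(.5997,.3904)
show([[(*g,.04,116.6),(*g,.026,116.6),(*g,.13,116.6)]])
for n,(x,y) in(('scene',(150,110)),('top',(150,150))):
  c=imaging.get_image(n)['color'][y:y+200,x:x+260]; cv2.imwrite(f'pics/{n}4.png',cv2.resize(c,None,fx=3,fy=3))
```

```text
t 5.7 p [0.599  0.3894 0.0837] w 0.028861604201786767 yaw 116.5 F [ 0.3 -0.2 -0.4] j6 -1.5558250578552177
call
   [0.002, -0.005, -0.002] [-0.009, 0.004, 0.291] 
   [0.002, -0.005, -0.002] [-0.009, 0.003, 0.384] 
   [0.002, -0.005, -0.002] [-0.006, 0.005, -0.309]
```

View pics/scene4.png

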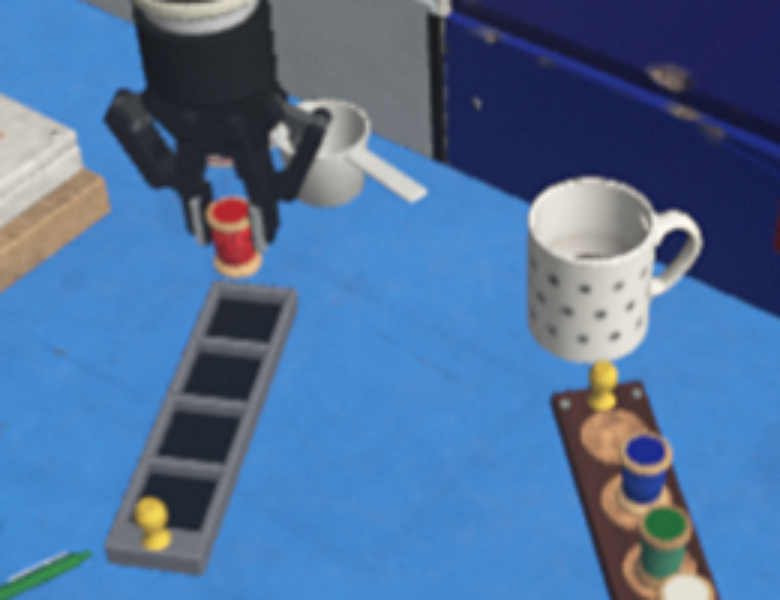

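The spool is above the far compartment with its top at (232,207) and the red label still up. I'll lower and release it.

Emit:
arm_command(
  targets=[
    [[0,0,0],[-0.009,0.004,0.15],25],
    [[0,0,0],[-0.009,0.004,0.27],25],
    [[0,0,0],[-0.009,0.004,0.34],25],
    [[0,0,0],[-0.009,0.004,0.37],25],
    [[0,0,0],[-0.009,0.004,0.384],25],
    [[0,0,0],[-0.009,0.004,0.384],25],
    [[0,0,0],[-0.009,0.004,0.384],25],
  ],
)

```text
clock: 6.5
position: [0.5991, 0.3917, 0.026]
tool_rot: [-0.23, 0.973, 0.001, -0.002]
contact_force: [0.8, -0.6, -0.5]
width: 0.0289
finger_force: 24.9
```

Emit:
arm_command(
  targets=[
    [[0,0,0],[0,0,0],60],
    [[0,0,0],[0,0,0],60],
    [[0,0,0],[0,0,0],60],
    [[0,0,0],[0,0,0],60],
    [[0,0,0],[0,0,-0.1],60],
    [[0,0,0],[0,0,-0.3],60],
    [[0,0,0],[0,0,-0.65],60],
    [[0,0,0],[0,0,-0.65],60],
    [[0,0,0],[0,0,-0.65],60],
  ],
)

```text
clock: 7.4
position: [0.6007, 0.3923, 0.1261]
tool_rot: [-0.23, 0.973, 0.001, 0.0]
contact_force: [-0.1, -0.8, 0.3]
width: 0.0595
finger_force: 0.0
```

Run:
```python
from plan import *
from cell import imaging
t=(.620,.0993);g=(.5532,.3671)
show([[(.61,.25,.125,125)],[(.62,.12,.125,137)],[(*t,.07,137),(*t,.032,137),(*t,.13,137)]])
c=imaging.get_image('scene')['color'][180:310,170:300]; cv2.imwrite('pics/s5.png',cv2.resize(c,None,fx=4,fy=4))
```

```text
t 7.4 p [0.6007 0.3923 0.1261] w 0.05954000187209888 yaw 116.6 F [-0.1 -0.8  0.3] j6 -1.5546840280258913
call
   [0.002, 0.001, -0.186] [0.369, -0.876, 0.005] 
call
   [0.0, 0.0, -0.267] [0.442, -0.748, 0.0] 
call
   [0.0, 0.0, 0.0] [0.101, -0.094, 0.367] 
   [0.0, 0.0, 0.0] [0.101, -0.094, 0.62] 
   [0.0, 0.0, 0.0] [0.101, -0.094, -0.033]
```

View pics/s5.png

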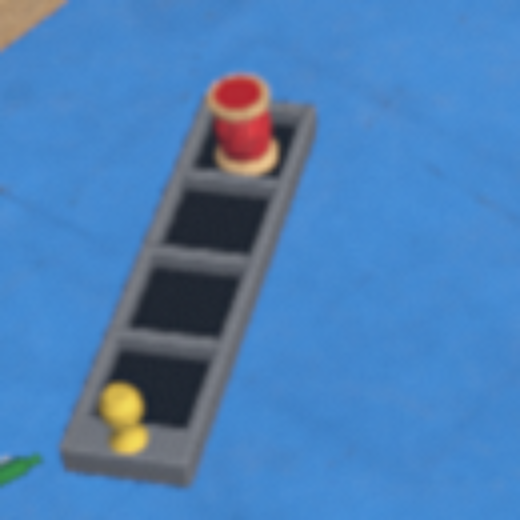

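The red spool stands upright in the far compartment, with its label at (240,95). Blue is next.

Emit:
arm_command(
  targets=[
    [[0,0,-0.186],[0.369,-0.876,0],65],
    [[0,0,-0.186],[0.369,-0.876,0],65],
    [[0,0,-0.186],[0.369,-0.876,0],65],
    [[0,0,-0.186],[0.369,-0.876,0],65],
    [[0,0,-0.186],[0.369,-0.876,0],65],
  ],
)

```text
clock: 7.95
position: [0.6074, 0.248, 0.1214]
tool_rot: [-0.299, 0.954, 0.001, -0.004]
contact_force: [-0.0, -0.2, 0.3]
width: 0.065
finger_force: 0.0
```

Emit:
arm_command(
  targets=[
    [[0,0,-0.267],[0.5,-0.8,0],65],
    [[0,0,-0.267],[0.5,-0.8,0],65],
    [[0,0,-0.267],[0.5,-0.8,0],65],
    [[0,0,-0.267],[0.5,-0.8,0],65],
    [[0,0,-0.267],[0.5,-0.8,0],65],
    [[0,0,-0.267],[0.5,-0.8,0],65],
    [[0,0,-0.267],[0.5,-0.8,0],65],
  ],
)

```text
clock: 8.65
position: [0.6155, 0.1098, 0.1224]
tool_rot: [-0.4, 0.917, 0.001, -0.002]
contact_force: [-0.5, -0.1, 0.2]
width: 0.0652
finger_force: 0.0
```

Run:
```python
from plan import *
t=(.620,.0993)
show([[(*t,.07,137),(*t,.032,137)]])
```

```text
t 8.65 p [0.6155 0.1098 0.1224] w 0.06521793934006861 yaw 137.1 F [-0.5 -0.1  0.2] j6 -2.327465649881265
call
   [0.005, -0.005, 0.003] [0.03, -0.071, 0.349] 
   [0.005, -0.005, 0.003] [0.029, -0.072, 0.602]
```

Emit:
arm_command(
  targets=[
    [[0,0,0],[0.03,-0.071,0.1],65],
    [[0,0,0],[0.03,-0.071,0.35],65],
    [[0,0,0],[0.03,-0.071,0.5],65],
    [[0,0,0],[0.03,-0.071,0.6],65],
    [[0,0,0],[0.03,-0.071,0.6],65],
    [[0,0,0],[0.03,-0.071,0.6],25],
    [[0,0,0],[0.03,-0.071,0.6],25],
    [[0,0,0],[0.03,-0.071,0.6],25],
    [[0,0,0],[0.03,-0.071,0.6],25],
    [[0,0,0],[0.03,-0.071,0.6],25],
    [[0,0,0],[0.03,-0.071,0.6],25],
    [[0,0,0],[0.03,-0.071,0.6],25],
  ],
)

```text
clock: 9.85
position: [0.6212, 0.0973, 0.034]
tool_rot: [-0.399, 0.917, 0.0, -0.001]
contact_force: [-0.1, -0.1, 5.7]
width: 0.0295
finger_force: 25.3
```

Emit:
arm_command(
  targets=[
    [[0,0,0],[0,0,-0.1],25],
    [[0,0,0],[0,0,-0.3],25],
    [[0,0,0],[0,0,-0.64],25],
    [[0,0,0],[0,0,-0.64],25],
    [[0,0,0],[0,0,-0.64],25],
  ],
)

```text
clock: 10.35
position: [0.6218, 0.0974, 0.1313]
tool_rot: [-0.399, 0.917, 0.0, -0.0]
contact_force: [-0.4, -0.6, -0.6]
width: 0.0292
finger_force: 24.8
```

Run:
```python
from plan import *
g=(.5532,.3671)
show([[(.58,.24,.13,127)],[(*g,.13,116.6),(*g,.09,116.6)]])
```

```text
t 10.35 p [0.6218 0.0974 0.1313] w 0.02923780595428321 yaw 137.0 F [-0.4 -0.6 -0.6] j6 -2.3452311530140224
call
   [0.0, -0.001, 0.222] [-0.505, 0.852, 0.008] 
call
   [0.0, 0.0, 0.231] [-0.367, 0.784, 0.0] 
   [0.0, 0.0, 0.231] [-0.367, 0.784, 0.267]
```

Emit:
arm_command(
  targets=[
    [[0,0,0.222],[-0.505,0.852,0],25],
    [[0,0,0.222],[-0.505,0.852,0],25],
    [[0,0,0.222],[-0.505,0.852,0],25],
    [[0,0,0.222],[-0.505,0.852,0],25],
    [[0,0,0.222],[-0.505,0.852,0],25],
  ],
)

```text
clock: 10.85
position: [0.577, 0.2407, 0.1277]
tool_rot: [-0.319, 0.948, 0.0, -0.004]
contact_force: [0.6, -1.1, -0.4]
width: 0.0294
finger_force: 24.9
```

Emit:
arm_command(
  targets=[
    [[0,0,0.231],[-0.367,0.784,0],25],
    [[0,0,0.231],[-0.367,0.784,0],25],
    [[0,0,0.231],[-0.367,0.784,0],25],
    [[0,0,0.231],[-0.367,0.784,0],25],
    [[0,0,0.231],[-0.367,0.784,0.22],25],
    [[0,0,0.231],[-0.367,0.784,0.22],25],
    [[0,0,0.231],[-0.367,0.784,0.22],25],
    [[0,0,0.231],[-0.367,0.784,0.22],25],
  ],
)

```text
clock: 11.65
position: [0.5526, 0.3658, 0.0966]
tool_rot: [-0.229, 0.973, 0.0, -0.002]
contact_force: [1.0, 0.5, -0.5]
width: 0.0294
finger_force: 24.9
```

Run:
```python
from plan import *
g=(.5532,.3671)
show([[(*g,.04,116.6),(*g,.0265,116.6)]])
```

```text
t 11.65 p [0.5526 0.3658 0.0966] w 0.02940680509500605 yaw 116.5 F [ 1.   0.5 -0.5] j6 -1.555125622404689
call
   [0.002, -0.005, -0.002] [-0.009, 0.005, 0.378] 
   [0.002, -0.005, -0.002] [-0.009, 0.005, 0.468]
```

Emit:
arm_command(
  targets=[
    [[0,0,0],[-0.007,0,0.2],25],
    [[0,0,0],[-0.007,0,0.34],25],
    [[0,0,0],[-0.007,0,0.42],25],
    [[0,0,0],[-0.007,0,0.45],25],
    [[0,0,0],[-0.007,0,0.466],25],
    [[0,0,0],[-0.007,0,0.466],25],
    [[0,0,0],[-0.007,0,0.466],25],
  ],
)

```text
clock: 12.35
position: [0.5529, 0.3677, 0.027]
tool_rot: [-0.23, 0.973, 0.001, -0.002]
contact_force: [0.3, 0.2, 0.3]
width: 0.0293
finger_force: 24.9
```

Emit:
arm_command(
  targets=[
    [[0,0,0],[0,0,0],60],
    [[0,0,0],[0,0,0],60],
    [[0,0,0],[0,0,0],60],
    [[0,0,0],[0,0,0],60],
    [[0,0,0],[0,0,-0.1],60],
    [[0,0,0],[0,0,-0.3],60],
    [[0,0,0],[0,0,-0.65],60],
    [[0,0,0],[0,0,-0.65],60],
    [[0,0,0],[0,0,-0.65],60],
  ],
)

```text
clock: 13.25
position: [0.5543, 0.3682, 0.1266]
tool_rot: [-0.23, 0.973, 0.001, 0.0]
contact_force: [0.1, -0.1, -0.2]
width: 0.0599
finger_force: 0.0
```

Run:
```python
from plan import *
from cell import imaging
show([[(.57,.22,.125,125)],[(.58,.075,.125,137)]])
c=imaging.get_image('scene')['color'][180:360,170:410]; cv2.imwrite('pics/s6.png',cv2.resize(c,None,fx=3.3,fy=3.3))
```

```text
t 13.25 p [0.5543 0.3682 0.1266] w 0.05985472055427189 yaw 116.6 F [ 0.1 -0.1 -0.2] j6 -1.5547370352918832
call
   [0.002, 0.001, -0.186] [0.349, -0.93, 0.009] 
call
   [0.0, 0.0, -0.267] [0.5, -0.83, 0.0]
```

View pics/s6.png

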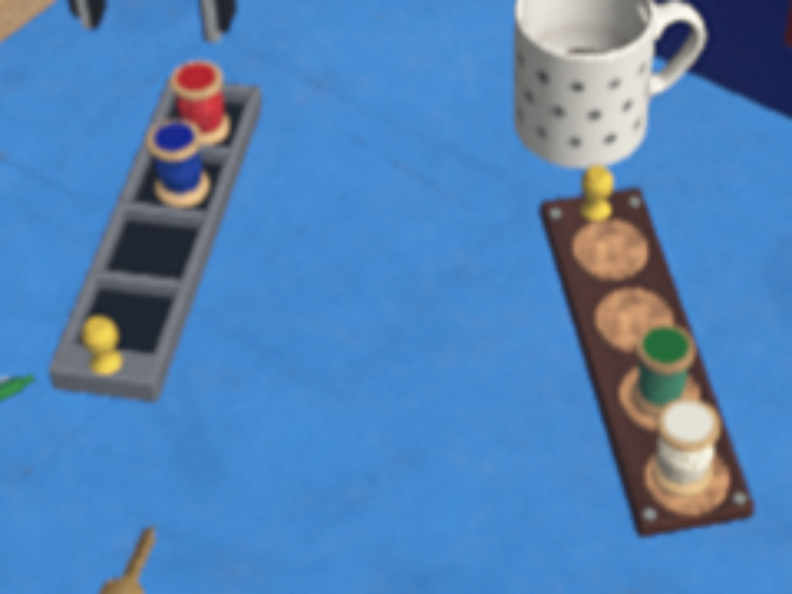

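Red (197,76) and blue (175,138) both stand upright in their compartments. Green is next.

Emit:
arm_command(
  targets=[
    [[0,0,-0.186],[0.349,-0.93,0],65],
    [[0,0,-0.186],[0.349,-0.93,0],65],
    [[0,0,-0.186],[0.349,-0.93,0],65],
    [[0,0,-0.186],[0.349,-0.93,0],65],
    [[0,0,-0.186],[0.349,-0.93,0],65],
  ],
)

```text
clock: 13.8
position: [0.5675, 0.2178, 0.1222]
tool_rot: [-0.299, 0.954, 0.001, -0.004]
contact_force: [-0.2, -0.0, -0.2]
width: 0.065
finger_force: 0.0
```

Emit:
arm_command(
  targets=[
    [[0,0,-0.267],[0.55,-0.88,0],65],
    [[0,0,-0.267],[0.55,-0.88,0],65],
    [[0,0,-0.267],[0.55,-0.88,0],65],
    [[0,0,-0.267],[0.55,-0.88,0],65],
    [[0,0,-0.267],[0.55,-0.88,0],65],
    [[0,0,-0.267],[0.55,-0.88,0],65],
    [[0,0,-0.267],[0.55,-0.88,0],65],
  ],
)

```text
clock: 14.5
position: [0.5762, 0.0658, 0.1232]
tool_rot: [-0.4, 0.917, 0.001, -0.003]
contact_force: [-0.1, -0.0, -1.2]
width: 0.0651
finger_force: 0.0
```

Run:
```python
from plan import *
t=(.581,.062)
show([[(*t,.07,137),(*t,.032,137)]])
```

```text
t 14.5 p [0.5762 0.0658 0.1232] w 0.06514730056761196 yaw 137.1 F [-0.1 -0.  -1.2] j6 -2.3986288155912994
call
   [0.005, -0.005, 0.002] [-0.004, -0.042, 0.354] 
   [0.005, -0.005, 0.002] [-0.005, -0.043, 0.608]
```

Emit:
arm_command(
  targets=[
    [[0,0,0],[-0.004,-0.03,0.1],65],
    [[0,0,0],[-0.004,-0.03,0.35],65],
    [[0,0,0],[-0.004,-0.03,0.5],65],
    [[0,0,0],[-0.004,-0.03,0.6],65],
    [[0,0,0],[-0.004,-0.03,0.6],65],
    [[0,0,0],[-0.004,-0.03,0.6],25],
    [[0,0,0],[-0.004,-0.03,0.6],25],
    [[0,0,0],[-0.004,-0.03,0.6],25],
    [[0,0,0],[-0.004,-0.03,0.6],25],
    [[0,0,0],[-0.004,-0.03,0.6],25],
    [[0,0,0],[-0.004,-0.03,0.6],25],
    [[0,0,0],[-0.004,-0.03,0.6],25],
  ],
)

```text
clock: 15.7
position: [0.5805, 0.0612, 0.0343]
tool_rot: [-0.399, 0.917, 0.001, -0.002]
contact_force: [0.5, 0.9, 6.3]
width: 0.0289
finger_force: 25.1
```

Emit:
arm_command(
  targets=[
    [[0,0,0],[0,0,-0.1],25],
    [[0,0,0],[0,0,-0.3],25],
    [[0,0,0],[0,0,-0.64],25],
    [[0,0,0],[0,0,-0.64],25],
    [[0,0,0],[0,0,-0.64],25],
  ],
)

```text
clock: 16.2
position: [0.5812, 0.061, 0.1309]
tool_rot: [-0.399, 0.917, 0.0, -0.001]
contact_force: [-0.4, -0.4, -0.1]
width: 0.0292
finger_force: 24.8
```

Run:
```python
from plan import *
g=(.5068,.3439)
show([[(.54,.205,.13,127)],[(*g,.13,116.6),(*g,.09,116.6)]])
```

```text
t 16.2 p [0.5812 0.061  0.1309] w 0.02920410071143554 yaw 137.0 F [-0.4 -0.4 -0.1] j6 -2.4039102412156494
call
   [0.001, -0.002, 0.222] [-0.515, 0.856, 0.006] 
call
   [0.0, 0.0, 0.231] [-0.381, 0.873, 0.0] 
   [0.0, 0.0, 0.231] [-0.381, 0.873, 0.267]
```

Emit:
arm_command(
  targets=[
    [[0,0,0.222],[-0.515,0.856,0],25],
    [[0,0,0.222],[-0.515,0.856,0],25],
    [[0,0,0.222],[-0.515,0.856,0],25],
    [[0,0,0.222],[-0.515,0.856,0],25],
    [[0,0,0.222],[-0.515,0.856,0],25],
  ],
)

```text
clock: 16.7
position: [0.5373, 0.2059, 0.128]
tool_rot: [-0.319, 0.948, 0.001, -0.004]
contact_force: [0.5, -0.1, 0.1]
width: 0.029
finger_force: 24.9
```

Emit:
arm_command(
  targets=[
    [[0,0,0.231],[-0.381,0.873,0],25],
    [[0,0,0.231],[-0.381,0.873,0],25],
    [[0,0,0.231],[-0.381,0.873,0],25],
    [[0,0,0.231],[-0.381,0.873,0],25],
    [[0,0,0.231],[-0.381,0.873,0.22],25],
    [[0,0,0.231],[-0.381,0.873,0.22],25],
    [[0,0,0.231],[-0.381,0.873,0.22],25],
    [[0,0,0.231],[-0.381,0.873,0.22],25],
  ],
)

```text
clock: 17.5
position: [0.5066, 0.3431, 0.0973]
tool_rot: [-0.229, 0.973, 0.0, -0.002]
contact_force: [0.3, 0.5, -0.1]
width: 0.0289
finger_force: 25.0
```

Run:
```python
from plan import *
g=(.5068,.3439)
show([[(*g,.04,116.6),(*g,.0268,116.6)]])
```

```text
t 17.5 p [0.5066 0.3431 0.0973] w 0.028852209601330548 yaw 116.5 F [ 0.3  0.5 -0.1] j6 -1.553493364784718
call
   [0.002, -0.005, -0.002] [-0.005, 0.004, 0.382] 
   [0.002, -0.005, -0.002] [-0.006, 0.004, 0.47]
```

Emit:
arm_command(
  targets=[
    [[0,0,0],[-0.004,0,0.2],25],
    [[0,0,0],[-0.004,0,0.34],25],
    [[0,0,0],[-0.004,0,0.42],25],
    [[0,0,0],[-0.004,0,0.45],25],
    [[0,0,0],[-0.004,0,0.468],25],
    [[0,0,0],[-0.004,0,0.468],25],
    [[0,0,0],[-0.004,0,0.468],25],
  ],
)

```text
clock: 18.2
position: [0.5065, 0.3447, 0.0274]
tool_rot: [-0.23, 0.973, 0.001, -0.002]
contact_force: [0.4, -0.3, -0.1]
width: 0.0293
finger_force: 25.0
```

Emit:
arm_command(
  targets=[
    [[0,0,0],[0,0,0],60],
    [[0,0,0],[0,0,0],60],
    [[0,0,0],[0,0,0],60],
    [[0,0,0],[0,0,0],60],
    [[0,0,0],[0,0,-0.1],60],
    [[0,0,0],[0,0,-0.3],60],
    [[0,0,0],[0,0,-0.65],60],
    [[0,0,0],[0,0,-0.65],60],
    [[0,0,0],[0,0,-0.65],60],
  ],
)

```text
clock: 19.1
position: [0.5078, 0.3452, 0.1268]
tool_rot: [-0.23, 0.973, 0.001, -0.0]
contact_force: [-0.5, 0.1, 0.0]
width: 0.0599
finger_force: 0.0
```

Run:
```python
from plan import *
show([[(.525,.19,.125,125)],[(.547,.029,.125,137)]])
```

```text
t 19.1 p [0.5078 0.3452 0.1268] w 0.05988999082827341 yaw 116.6 F [-0.5  0.1  0. ] j6 -1.5530104943000274
call
   [0.003, 0.0, -0.186] [0.361, -0.977, 0.01] 
call
   [0.0, 0.0, -0.267] [0.495, -0.963, 0.0]
```

Emit:
arm_command(
  targets=[
    [[0,0,-0.186],[0.361,-0.977,0],65],
    [[0,0,-0.186],[0.361,-0.977,0],65],
    [[0,0,-0.186],[0.361,-0.977,0],65],
    [[0,0,-0.186],[0.361,-0.977,0],65],
    [[0,0,-0.186],[0.361,-0.977,0],65],
  ],
)

```text
clock: 19.6
position: [0.5227, 0.1875, 0.1231]
tool_rot: [-0.299, 0.954, 0.001, -0.004]
contact_force: [0.1, 0.7, 0.4]
width: 0.0647
finger_force: 0.0
```

Emit:
arm_command(
  targets=[
    [[0,0,-0.267],[0.495,-0.963,0],65],
    [[0,0,-0.267],[0.495,-0.963,0],65],
    [[0,0,-0.267],[0.495,-0.963,0],65],
    [[0,0,-0.267],[0.495,-0.963,0],65],
    [[0,0,-0.267],[0.495,-0.963,0],65],
    [[0,0,-0.267],[0.495,-0.963,0],65],
    [[0,0,-0.267],[0.495,-0.963,0],65],
  ],
)

```text
clock: 20.3
position: [0.5451, 0.0301, 0.1236]
tool_rot: [-0.4, 0.917, 0.001, -0.003]
contact_force: [1.0, 0.6, -0.2]
width: 0.0651
finger_force: 0.0
```

Run:
```python
from plan import *
t=(.547,.029)
show([[(*t,.07,137),(*t,.032,137)]])
```

```text
t 20.3 p [0.5451 0.0301 0.1236] w 0.06511397550701921 yaw 137.1 F [ 1.   0.6 -0.2] j6 -2.4638946610468606
call
   [0.006, -0.005, 0.002] [-0.004, -0.016, 0.357] 
   [0.006, -0.005, 0.002] [-0.005, -0.017, 0.611]
```

Emit:
arm_command(
  targets=[
    [[0,0,0],[-0.004,-0.008,0.1],65],
    [[0,0,0],[-0.004,-0.008,0.35],65],
    [[0,0,0],[-0.004,-0.008,0.5],65],
    [[0,0,0],[-0.004,-0.008,0.6],65],
    [[0,0,0],[-0.004,-0.008,0.6],65],
    [[0,0,0],[-0.004,-0.008,0.6],25],
    [[0,0,0],[-0.004,-0.008,0.6],25],
    [[0,0,0],[-0.004,-0.008,0.6],25],
    [[0,0,0],[-0.004,-0.008,0.6],25],
    [[0,0,0],[-0.004,-0.008,0.6],25],
    [[0,0,0],[-0.004,-0.008,0.6],25],
    [[0,0,0],[-0.004,-0.008,0.6],25],
  ],
)

```text
clock: 21.5
position: [0.5472, 0.0282, 0.0351]
tool_rot: [-0.398, 0.917, 0.001, -0.001]
contact_force: [-0.8, 3.3, 7.5]
width: 0.0294
finger_force: 25.1
```

Emit:
arm_command(
  targets=[
    [[0,0,0],[0,0,-0.1],25],
    [[0,0,0],[0,0,-0.3],25],
    [[0,0,0],[0,0,-0.64],25],
    [[0,0,0],[0,0,-0.64],25],
    [[0,0,0],[0,0,-0.64],25],
  ],
)

```text
clock: 22.0
position: [0.5482, 0.0276, 0.1317]
tool_rot: [-0.399, 0.917, -0.0, -0.001]
contact_force: [-0.7, -0.5, -0.7]
width: 0.0294
finger_force: 24.9
```

Run:
```python
from plan import *
g=(.4603,.3206)
show([[(.50,.175,.13,127)],[(*g,.13,116.6),(*g,.09,116.6)]])
```

```text
t 22.0 p [0.5482 0.0276 0.1317] w 0.029377317418484022 yaw 137.0 F [-0.7 -0.5 -0.7] j6 -2.4652537643102024
call
   [-0.0, -0.002, 0.222] [-0.499, 0.905, 0.011] 
call
   [0.0, 0.0, 0.231] [-0.373, 0.934, 0.0] 
   [0.0, 0.0, 0.231] [-0.373, 0.934, 0.267]
```

Emit:
arm_command(
  targets=[
    [[0,0,0.222],[-0.499,0.905,0],25],
    [[0,0,0.222],[-0.499,0.905,0],25],
    [[0,0,0.222],[-0.499,0.905,0],25],
    [[0,0,0.222],[-0.499,0.905,0],25],
    [[0,0,0.222],[-0.499,0.905,0],25],
  ],
)

```text
clock: 22.5
position: [0.4969, 0.1762, 0.1288]
tool_rot: [-0.319, 0.948, 0.001, -0.004]
contact_force: [0.2, -1.1, -0.5]
width: 0.0295
finger_force: 25.0
```

Emit:
arm_command(
  targets=[
    [[0,0,0.231],[-0.373,0.934,0],25],
    [[0,0,0.231],[-0.373,0.934,0],25],
    [[0,0,0.231],[-0.373,0.934,0],25],
    [[0,0,0.231],[-0.373,0.934,0],25],
    [[0,0,0.231],[-0.373,0.934,0.22],25],
    [[0,0,0.231],[-0.373,0.934,0.22],25],
    [[0,0,0.231],[-0.373,0.934,0.22],25],
    [[0,0,0.231],[-0.373,0.934,0.22],25],
  ],
)

```text
clock: 23.3
position: [0.4598, 0.3197, 0.0979]
tool_rot: [-0.229, 0.973, 0.0, -0.002]
contact_force: [-0.3, -0.3, 0.2]
width: 0.0292
finger_force: 25.0
```

Run:
```python
from plan import *
g=(.4603,.3206)
show([[(*g,.04,116.6),(*g,.0275,116.6)]])
```

```text
t 23.3 p [0.4598 0.3197 0.0979] w 0.029154981025809972 yaw 116.5 F [-0.3 -0.3  0.2] j6 -1.5518760139065244
call
   [0.002, -0.005, -0.002] [-0.007, 0.003, 0.386] 
   [0.002, -0.005, -0.002] [-0.008, 0.003, 0.469]
```

Emit:
arm_command(
  targets=[
    [[0,0,0],[-0.006,0,0.2],25],
    [[0,0,0],[-0.006,0,0.34],25],
    [[0,0,0],[-0.006,0,0.42],25],
    [[0,0,0],[-0.006,0,0.45],25],
    [[0,0,0],[-0.006,0,0.468],25],
    [[0,0,0],[-0.006,0,0.468],25],
    [[0,0,0],[-0.006,0,0.468],25],
  ],
)

```text
clock: 24.0
position: [0.4599, 0.3214, 0.0279]
tool_rot: [-0.23, 0.973, 0.001, -0.002]
contact_force: [-0.6, 0.4, 0.4]
width: 0.0297
finger_force: 25.0
```

Emit:
arm_command(
  targets=[
    [[0,0,0],[0,0,0],60],
    [[0,0,0],[0,0,0],60],
    [[0,0,0],[0,0,0],60],
    [[0,0,0],[0,0,0],60],
    [[0,0,0],[0,0,-0.1],60],
    [[0,0,0],[0,0,-0.3],60],
    [[0,0,0],[0,0,-0.8],60],
    [[0,0,0],[0,0,-0.8],60],
    [[0,0,0],[0,-0.9,-0.8],60],
    [[0,0,0],[0,-0.9,-0.8],60],
    [[0,0,0],[0,-0.9,-0.8],60],
    [[0,0,0],[0,-0.9,-0.8],60],
    [[0,0,0],[0,-0.9,-0.8],60],
  ],
)

```text
clock: 25.3
position: [0.5204, 0.1999, 0.1468]
tool_rot: [-0.229, 0.973, 0.001, -0.003]
contact_force: [-1.2, 0.3, -0.3]
width: 0.0597
finger_force: 0.0
```

Run:
```python
from plan import *
from cell import imaging
show([])
d={n:imaging.get_image(n) for n in('scene','top')}; pickle.dump(d,open('d1.pkl','wb'))
a=cv2.resize(d['scene']['color'][180:310,170:300],(400,400),interpolation=2);b=cv2.resize(d['top']['color'][210:370,160:320],(400,400),interpolation=2)
cv2.imwrite('pics/f.png',np.hstack([a,b]))
```

```text
t 25.3 p [0.5204 0.1999 0.1468] w 0.059694229483838436 yaw 116.5 F [-1.2  0.3 -0.3] j6 -1.7917840547198811
```

View pics/f.png

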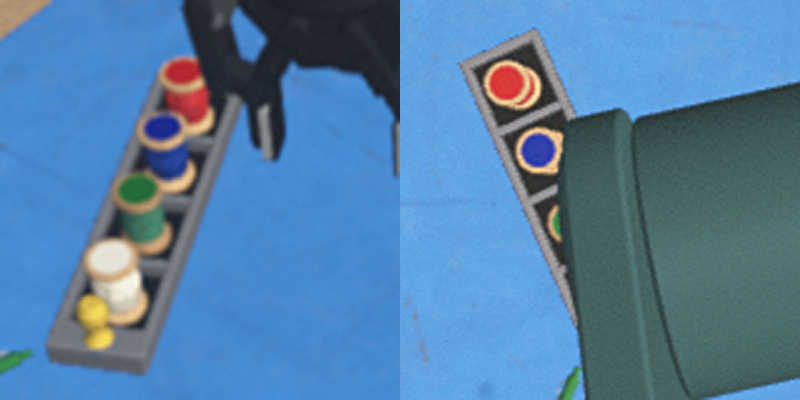

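All four spools stand in reverse order, with scene labels at red (183,73), blue (163,132), green (139,190) and white (112,258). I'll check their positions in numbers.

Run:
```python
from h import *
d=pickle.load(open('d1.pkl','rb'));np.set_printoptions(precision=4,suppress=True)
a=np.array([(183,73),(163,132),(139,190),(112,258)])*130/400+[170,180]
X=plane(d['scene'],a,.05)
b=np.array([(109,82),(138,150)])*.4+[160,210]; print(tri(d['top'],d['scene'],b,a[:2]))
u=np.array([-.894,-.448]);v=np.array([-u[1],u[0]])
q=X[:,:2]-[.530,.3555]; print(np.c_[q@u,q@v])
```

```text
[[0.5981 0.3891 0.0515]
 [0.5544 0.3679 0.0473]]
[[-0.0772 -0.002 ]
 [-0.0247  0.0001]
 [ 0.024  -0.0006]
 [ 0.077  -0.0008]]
```

```bash
python3 -c "
from cell import robot
print(robot.close_job())"
```

```text
the job is handed in; nothing more can be done
None
```

I moved all four spools to the grey rack in reverse order and handed the job in at about 25 s of the 96 s allowed. By the final camera check they stand upright and within about 2 mm of their compartment centres, and the mug was not touched; no verdict came back on hand-in.

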